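# Set and lock the T-track stop behind a straw panel

### The job

Take the T-track stop from its wooden rest, drop its T-nut and keys into the jig's slot behind the panel, rubber nose towards the panel, and slide it along to bring the panel gently home, flat and square against the fence. Keep a light, steady push on the panel, about 8 N and never a shove, while you turn the wing knob its full quarter turn clockwise, so that the locked stop goes on holding the panel; then let go, and leave the other things on the bench alone.

Things in the scene. Friction and masses are not known exactly. Their poses are not given: they have to be found in the camera images.
- jig: Fixed mounting jig: a plywood board 200 x 300 x 24 mm (x, y, z) with an aluminium T-track let in flush along its y axis at x = 0, and an aluminium fence across its +y end. Origin: centre of the board's underside, on the table; z up. The board and track are level, top at z = 24 mm
- fence_face (a point): middle of the fence's flat face, at y = +130 mm of the jig and 8 mm above the board; axes those of the jig, the face looks to -y. The fence is an upright aluminium angle 190 mm wide and 32 mm high. A panel pushed against it in the middle squares itself
- slot_mouth (a point): point on the T-slot's centre line, level with the board's top, at y = -70 mm of the jig, a clear place to drop the stop in; axes those of the jig. The slot runs along y from -135 to +130 mm; its mouth is 15 mm wide, its two lips 5 mm thick, and below them the channel is 28 mm wide and 11 mm high
- panel: Straw-inlaid wooden panel 180 x 84 x 12 mm (x, y, z), about 0.1 to 0.18 kg, lying loose on the board over the track between the fence and the place for the stop, a little askew and 10 to 35 mm off the fence. Origin: centre of its underside; at home its long +y edge (42 mm from the origin) lies along the fence
- stop: Loose T-track stop, 0.52 kg: steel block 40 x 60 x 24 mm (x, y, z), round rubber nose on its +y end, knob on top. Origin: centre of the block's underside (z = 20 mm on the rest, 24 mm on the board). Below it, two steel keys 13.5 mm wide, 3.5 mm deep, at y = +-22 mm, and between them the T-nut, reaching 14 mm below the origin. Keys and nut pass the slot's mouth with 0.75 mm play a side
- knob (a joint): angle of the stop's wing knob and T-nut (one piece, nut 13.5 x 24 x 6 mm, turning about the block's z axis): 0 (as parked) = unlocked, nut along the keys; grows clockwise seen from above; 1.571 = locked, nut across the slot under the lips, at a hard stop. The pivot drags with 0.06 N m; late in the turn the nut wedges under the lips, 0.1 to 0.2 N m, and then holds the stop fast
- stop_grip (a point): middle of the wing knob, 46 mm above the block's underside, on the pivot. The wing is a black upright bar 46 mm long, 12 mm thick and 24 mm high (34 to 58 mm above the underside, 10 mm clear of the block's top); with the knob at 0 it lies along the stop's y
- stop_nose (a point): foremost point of the rounded rubber nose (upright half cylinder 24 mm wide), at y = +36 mm of the stop, 8 mm above the block's underside; axes those of the stop. Unlocked, the stop drags in the track with 2 to 6 N and rears a little if pushed hard at the knob, so hold it lightly down; locked, it keeps roughly the push on the panel that it had when locked
- rest: fixed dark wooden rest 70 x 100 x 20 mm in which the stop is parked; a groove 22 mm wide and 16 mm deep along its y takes the nut. Origin: centre of its underside
- tumbler: bystander: clear plastic tumbler 64 mm wide, 95 mm high; origin under its centre
- jar: bystander: brown glass jar with a black lid, 60 mm wide, 75 mm high; origin under its centre
- tray: bystander: open cardboard tray 115 x 165 x 40 mm with cards; origin under its centre
- folder: bystander: ivory-coloured bone folder (flat creasing tool) 22 x 150 x 8 mm lying on the table; origin under its centre
Not all that is in view belongs to the job. Of the things that look like the stop, the middle-sized one is meant.

How it is judged:
By the outcome, as a careful person would: the job done as asked, in the order asked, and still so for the second after the job is handed in, with the robot touching nothing.
It also fails if it takes over 62 s, if anything falls off the work surface, if the arm or the gripper's body presses on something with over 40 N, if the wrist force passes 120 N, or if a joint passes its speed limit or range.

### The arm

A 7-joint arm with a two-finger parallel gripper is mounted at the origin on the work surface. World frame = base frame: x ahead of the robot, y to its left, z up, the work surface at z = 0. Lengths are in mm, angles in rad, forces in N, time in s.
With the tool pointing down it reaches from about 400 to 925 mm from the base axis. Payload 4.1 kg.
Tool frame: the origin (TCP) lies on the centre line of the jaws, within the pads' length; the fingertips stand 14 mm ahead of it and the grasp point (between the pads) lies 5 mm behind it (ctrl.finger_overhang is the distance from the TCP to the fingertips, in mm); z points along the fingers, y is the direction in which the jaws open and shut (so a half turn about z gives the same grasp; the last joint's range is limited). The gripper opens to 85 mm and grips with 20 to 120 N. Pads are 22 mm wide; open, the fingers measure 114 mm over their backs; the gripper's body (76 mm by 85 mm) begins 54 mm behind the grasp point. The pads swing forward as they close: fully open they stand 13 mm farther back than shut.
Start: joints at [-1.251, 0.398, 0.045, 1.537, -0.019, 1.207, -0.051], TCP at [264.315, 593.868, 245.347] pointing down, gripper open.
Joint ranges: [-2.82, 2.82], [-0.49, 2.23], [-1.37, 1.46], [0, 2.46], [-1.36, 4.5], [0.23, 2], [-2.94, 2.94]. Speed limits (rad/s): [2.57, 2.57, 3.14, 3.14, 3.14, 3.14, 3.14].

### API

Orientations are given as a unit quaternion [w, x, y, z].
In Python, from bench import ctrl gives the robot as it stands. The module is installed in compiled form; this text tells all that it offers.
- The arm moves only by the shell command python3 -m pendant 'ROWS' [OPENING] [FORCE]. ROWS is JSON, a list of rows, each a list of 2 entries, a list of its own where there are three numbers: the shift along the world's x, y, z in m, then the turn, a rotation vector about the world's x, y, z in rad. A call has 1 to 8 rows; each row shifts and turns the commanded pose from where the row before left it; what a row does not reach is not made up. A row lasts 1/12 s, in which the tool goes at most 41.7 mm and 7.16 degrees, less where a joint would pass 70% of its speed; a pose out of reach is approached as far as the arm can. A call is refused whole if a number of a shift passes 0.0417 or a number of a turn 0.125, either way. A call with a gripper value outside its range is refused whole. OPENING is the closure, from 0 (fully open) to 1 (shut), set as the call begins (- or left out, the last holds). The fingers move at their own pace and stop on an object; FORCE is the grip in N (left out, the last holds). Time passes only in rows, so rows that do not move let the fingers close. It gives the time, the measured TCP pose, the force and the opening at its end, in the units of the state.
- ctrl.sense(): the state, without advancing time (a new reading comes with each control period).
- ctrl.read_camera(name): name is "scene" or "top" or "wrist"; returns a dict with "pixels" (384x512x3 uint8, blue, green, red), "depth" (384x512 float32, mm along the optical axis (not along the pixel's ray), 0 where there is no reading), "vfov" (degrees; the focal length in pixels is half the picture's height over the tangent of half this angle, whatever the lens; pixels are square), "cx", "cy" (the principal point, pixels), "extrinsics" (4x4, takes a point from camera to world coordinates); the wrist camera has in their place "hand_eye" (4x4, takes a point from camera to tool coordinates, whose origin is the TCP and whose axes are the flange's). Camera axes: x right, y down, z forward; pixel columns grow to the right and rows downward; lengths in mm; the calibration is good to about 2 mm. A picture is of the moment at which its call begins: read the wrist's pose just before it.
- ctrl.sign_off(): hands the job in, once; it reports no verdict.
The state is a dict: "clock": time; "joints": joint angles; "qvel": joint speeds; "joint_torque": joint torques, N m; "tool_pos": TCP position; "tool_rot": TCP orientation; "contact_force": force on the tool from outside, world axes, zero at the start; "torque": the same for the moment, N m; "grip_width": finger opening in mm.
Only numpy, scipy, OpenCV 4.12 (cv2) and the standard library are available. Lean on these libraries where they do the work, as an engineer would, in place of code of your own. Each camera call takes 0.05 s, during which the arm holds its last target. There are 200 camera calls.

## Working session

There is one attempt and no reset: what is moved stays moved. The work goes in short steps, Python scripts to look and compute and a shell command to move; the robot and the scene stay as the last step left them, time stands still between calls to the robot, and variables do not carry over. Pictures are saved under pics/ and viewed, about 8 in all and at most 12, crops included, and the job is handed in when it is done.

```bash
mkdir -p pics
cat > h.py <<'E'
from bench import ctrl
import numpy as np, cv2
from scipy.spatial.transform import Rotation as R
def cam(n):
    s=ctrl.sense(); c=ctrl.read_camera(n)
    h=c["pixels"].shape[0]; f=h/2/np.tan(np.radians(c["vfov"])/2)
    if "extrinsics" in c: T=np.array(c["extrinsics"])
    else:
        W=np.eye(4); W[:3,:3]=R.from_quat(np.roll(s["tool_rot"],-1)).as_matrix(); W[:3,3]=s["tool_pos"]; T=W@np.array(c["hand_eye"])
    return c,f,T
def onz(px,c,f,T,z):
    px=np.atleast_2d(px).astype(float)
    d=np.c_[(px[:,0]-c["cx"])/f,(px[:,1]-c["cy"])/f,np.ones(len(px))]@T[:3,:3].T
    o=T[:3,3]; return o+d*((z-o[2])/d[:,2])[:,None]
def pts(c,f,T):
    v,u=np.mgrid[:c["depth"].shape[0],:c["depth"].shape[1]]; d=c["depth"]
    return np.dstack([(u-c["cx"])/f*d,(v-c["cy"])/f*d,d])@T[:3,:3].T+T[:3,3]
E
python3 - <<'E'
from h import *
for n in("top","scene"):
    c,f,T=cam(n); cv2.imwrite(f"pics/{n}0.png",cv2.resize(c["pixels"],(768,576)))
    print(n,f,c["cx"],c["cy"],T.round(3).tolist())
    np.savez(f"{n}0.npz",pixels=c["pixels"],depth=c["depth"],f=f,T=T,cx=c["cx"],cy=c["cy"])
print(ctrl.sense())
E
```

```text
top 406.26983646295525 248.21874065933525 191.5442510289638 [[0.027, -0.98, 0.195, 375.927], [-1.0, -0.027, 0.005, -100.197], [0.001, -0.195, -0.981, 1132.944], [0.0, 0.0, 0.0, 1.0]]
scene 448.45992123705264 261.1566429632667 194.89974703658814 [[0.849, 0.349, -0.396, 987.498], [0.528, -0.574, 0.626, -791.696], [-0.008, -0.741, -0.672, 811.86], [0.0, 0.0, 0.0, 1.0]]
{'clock': 0.1, 'joints': array([-1.25105338,  0.39910423,  0.04502182,  1.53773384, -0.01871773,
        1.20690788, -0.05072095]), 'qvel': array([ 0.00043548, -0.00211042, -0.00157258, -0.00258197, -0.00052738,
       -0.00108204,  0.00019709]), 'joint_torque': array([ 2.99829386e-03, -4.76260436e+01,  1.37000810e+00, -2.54948169e+01,
        1.20592091e-02,  5.05671924e-03,  1.45965510e-05]), 'tool_pos': array([264.04169819, 593.36602084, 244.38491834]), 'tool_rot': array([-1.31948111e-04,  2.07796898e-01,  9.78171610e-01, -8.55832340e-04]), 'contact_force': array([-0.45626805, -0.87546238,  0.6302379 ]), 'torque': array([-0.0123437 , -0.06946684, -0.00109264]), 'grip_width': 85.31031334101756}
```

View pics/top0.png

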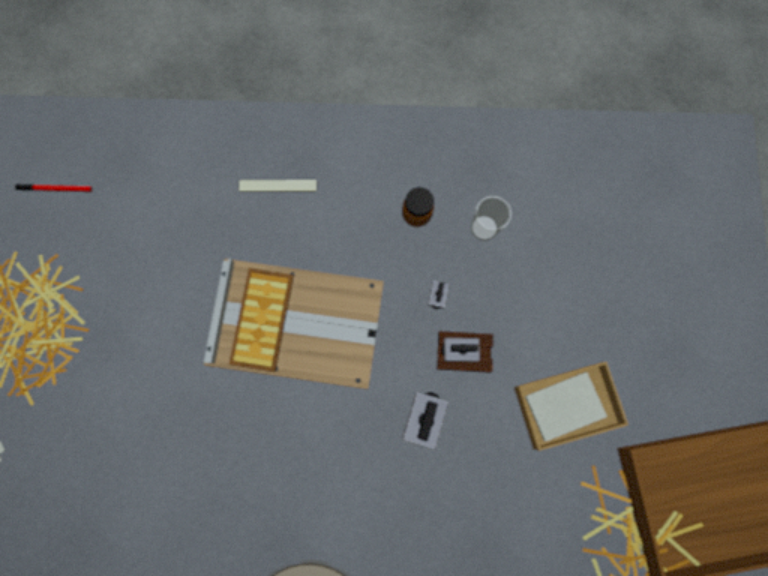

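View pics/scene0.png

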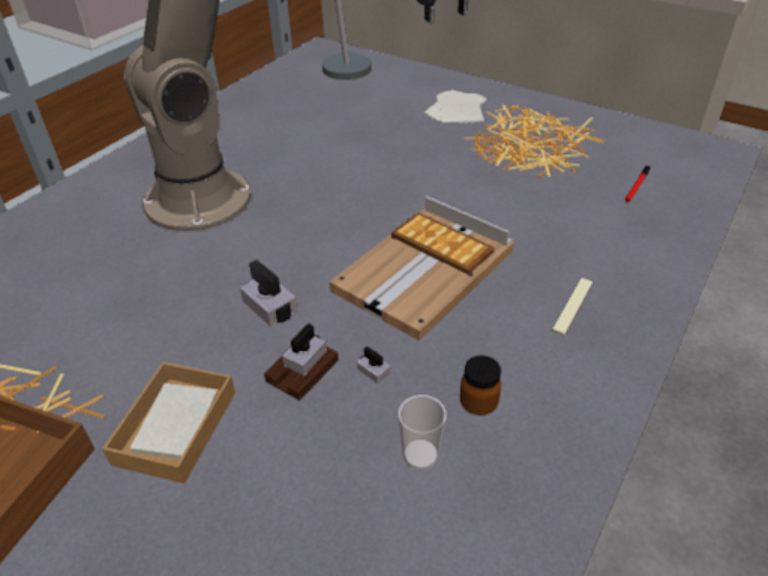

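The stop lookalikes in the top view (768 px wide) are a small one at (438,295), the middle one on the dark rest at (463,350) and a large one at (427,420). The middle one on the rest fits the description. Next I'll take one close crop and measure.

Run:
```python
from h import *
t=dict(np.load("top0.npz")); s=dict(np.load("scene0.npz"))
a=cv2.resize(t["pixels"][165:305,255:365],(440,560),interpolation=cv2.INTER_CUBIC)
b=cv2.resize(s["pixels"][165:270,155:265],(360,344),interpolation=cv2.INTER_CUBIC)
o=np.zeros((560,800,3),np.uint8); o[:,:440]=a; o[:344,440:]=b; cv2.imwrite("pics/crop1.png",o)
P=pts(t,float(t["f"]),t["T"]); hsv=cv2.cvtColor(t["pixels"],cv2.COLOR_BGR2HSV)
def rep(name,m,z=None):
    m=m.astype(np.uint8); n,l,st,ce=cv2.connectedComponentsWithStats(m)
    for i in range(1,n):
        if st[i,4]<60: continue
        q=np.argwhere(l==i)[:,::-1]
        zz=np.median(P[l==i][:,2]) if z is None else z
        w=onz(q,t,float(t["f"]),t["T"],zz)[:,:2]
        r=cv2.minAreaRect(w.astype(np.float32)); print(name,st[i].tolist(),"z",round(float(zz),1),np.round(r[0],1),np.round(r[1],1),round(r[2],1))
H,S,V=cv2.split(hsv)
roi=np.zeros(H.shape,bool); roi[165:300,130:340]=1
d=t["depth"]>0
z=P[...,2]
rep("board z>15",roi&d&(z>15)&(z<30))
rep("panel z",roi&d&(z>31)&(z<41))
rep("stop block",roi&d&(z>39)&(z<50))
rep("wing",roi&d&(z>65)&(z<85))
rep("fence",roi&d&(z>48)&(z<62))
rep("anything",roi&d&(z>8))
```

```text
board z>15 [136, 173, 120, 86, 5013] z 25.0 [527.7  46. ] [300.7 200.4] 83.4
board z>15 [286, 190, 13, 16, 66] z 28.2 [ 582.9 -216.4] [30.3 46.6] 79.4
board z>15 [292, 221, 37, 10, 214] z 21.3 [ 506.9 -267.1] [98.7 23.6] 89.4
board z>15 [292, 236, 37, 12, 268] z 21.3 [ 460.9 -266.9] [99.3 26.1] 86.4
panel z [153, 179, 43, 69, 1953] z 37.1 [530.8 104.5] [ 85.4 179.7] 82.2
stop block [295, 225, 25, 16, 247] z 44.9 [ 484.7 -255.8] [40.1 64.9] 1.6
wing [301, 229, 18, 6, 94] z 78.7 [ 484.  -257.2] [13.  44.4] 1.6
fence [139, 172, 16, 70, 167] z 56.0 [542.7 175.5] [  7.1 189.5] 83.4
fence [269, 261, 30, 39, 533] z 54.9 [ 363.  -194.2] [56.9 93.1] 74.1
anything [136, 172, 120, 87, 7796] z 26.3 [528.1  46. ] [300.8 201.5] 83.4
anything [286, 187, 14, 19, 195] z 30.7 [ 584.3 -216.5] [30.3 50.3] 79.4
anything [292, 221, 37, 27, 867] z 23.4 [ 483.2 -266.5] [98.6 70.6] 89.4
anything [269, 261, 30, 39, 779] z 56.0 [ 363.2 -193.4] [58.3 93. ] 74.1
```

View pics/crop1.png

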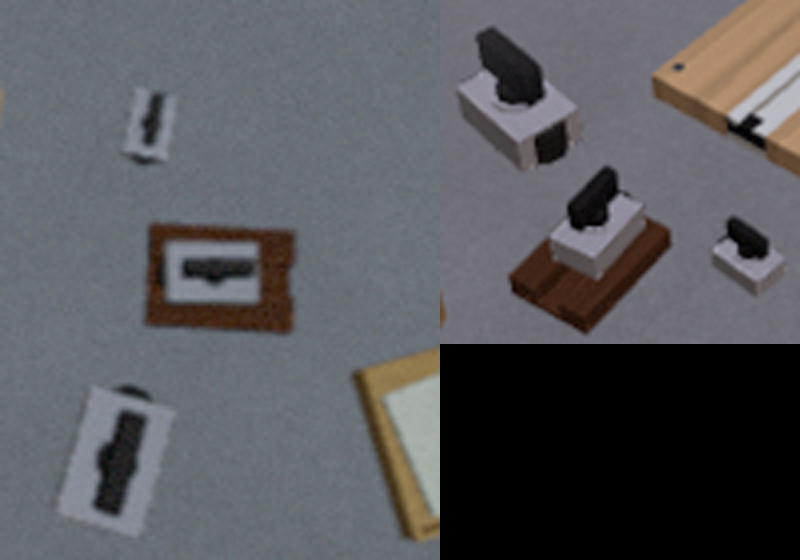

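The crop confirms the choice: the middle stop sits on the rest with its dark nose at the left end (157,272), which is world +y. The measured block is about 40 x 65 mm at z 45, with the wing top at z 79. In world axes the stop is near (484.5,-257) with yaw about 0. The jig centre is (528,46) with yaw about -6.6°, and the panel is about 30 mm off the fence. I'm moving above the stop now.

```bash
python3 -m pendant '[[[0.027,-0.03,0],[0,0,0]],[[0.027,-0.03,0],[0,0,0]],[[0.027,-0.03,0],[0,0,0]],[[0.027,-0.03,0],[0,0,0]],[[0.027,-0.03,0],[0,0,0]],[[0.027,-0.03,0],[0,0,0]],[[0.027,-0.03,0],[0,0,0]],[[0.027,-0.03,0],[0,0,0]]]' 0.4 60
python3 -m pendant '[[[0.015,-0.032,0],[0,0,-0.048]],[[0.015,-0.032,0],[0,0,-0.048]],[[0.015,-0.032,0],[0,0,-0.048]],[[0.015,-0.032,0],[0,0,-0.048]],[[0.015,-0.032,0],[0,0,-0.048]],[[0.015,-0.032,0],[0,0,-0.048]],[[0.015,-0.032,0],[0,0,-0.048]],[[0.015,-0.032,0],[0,0,-0.048]]]'
python3 -m pendant '[[[-0.0055,-0.025,0],[0,0,-0.048]],[[-0.0055,-0.025,0],[0,0,-0.048]],[[-0.0055,-0.025,0],[0,0,-0.048]],[[-0.0055,-0.025,0],[0,0,-0.048]],[[-0.0055,-0.025,0],[0,0,-0.048]],[[-0.0055,-0.025,0],[0,0,-0.048]],[[-0.0055,-0.025,0],[0,0,-0.048]],[[-0.0055,-0.025,0],[0,0,-0.048]]]'
python3 -m pendant '[[[-0.009,-0.0194,0],[0,0,-0.048]],[[-0.009,-0.0194,0],[0,0,-0.048]],[[-0.009,-0.0194,0],[0,0,-0.048]],[[-0.009,-0.0194,0],[0,0,-0.048]],[[-0.009,-0.0194,0],[0,0,-0.048]],[[-0.009,-0.0194,0],[0,0,-0.048]],[[-0.009,-0.0194,0],[0,0,-0.048]],[[-0.009,-0.0194,0],[0,0,-0.048]]]'
python3 -m pendant '[[[0,0,0],[0,0,0]],[[0,0,0],[0,0,0]],[[0,0,0],[0,0,0]]]'
python3 - <<'E'
from h import *
c,f,T=cam("wrist"); cv2.imwrite("pics/w1.png",cv2.resize(c["pixels"],(640,480)))
P=pts(c,f,T); d=c["depth"]>0; z=P[...,2]
print(T.round(2).tolist(),d.mean())
for n,lo,hi in(("block",39,50),("wing",70,85),("rest",15,26)):
    m=(d&(z>lo)&(z<hi)).astype(np.uint8); k,l,st,_=cv2.connectedComponentsWithStats(m)
    for i in range(1,k):
        if st[i,4]>200:
            w=P[l==i]; r=cv2.minAreaRect(w[:,:2].astype(np.float32)); print(n,st[i].tolist(),np.median(w[:,2]).round(1),np.round(r[0],1),np.round(r[1],1),round(r[2],1))
E
```

```text
clock: 0.77
tool_pos: [481.1, 352.0, 245.1]
tool_rot: [-0.0, 0.208, 0.978, -0.0]
contact_force: [1.2, 0.1, 0.1]
grip_width: 51.5
clock: 1.43
tool_pos: [600.5, 96.2, 245.0]
tool_rot: [-0.0, 0.392, 0.92, -0.0]
contact_force: [0.9, -0.7, -0.3]
grip_width: 51.2
clock: 2.1
tool_pos: [555.2, -103.8, 245.6]
tool_rot: [-0.0, 0.561, 0.828, 0.0]
contact_force: [1.3, -0.2, -1.1]
grip_width: 50.9
clock: 2.77
tool_pos: [483.3, -259.1, 245.4]
tool_rot: [0.0, 0.709, 0.706, 0.0]
contact_force: [-0.2, -0.6, -1.2]
grip_width: 51.1
clock: 3.02
tool_pos: [484.5, -257.1, 245.2]
tool_rot: [-0.0, 0.707, 0.707, 0.0]
contact_force: [0.4, 0.5, -1.1]
grip_width: 51.2
[[1.0, -0.0, -0.0, 485.02], [-0.0, -0.96, -0.26, -190.44], [-0.0, 0.26, -0.96, 374.37], [0.0, 0.0, 0.0, 1.0]] 0.9960530598958334
block [475, 66, 37, 59, 677] 45.9 [ 737.2 -176.8] [33.1 58.8] 11.1
block [237, 140, 36, 58, 1358] 44.4 [ 484.7 -253.3] [39.4 65.3] 0.8
block [433, 189, 39, 42, 259] 44.6 [ 709.2 -296.3] [55.9 24.5] 61.5
block [465, 206, 22, 30, 254] 45.2 [ 743.9 -314.2] [38.7 10.4] 63.9
block [205, 252, 28, 73, 250] 40.4 [ 437.3 -409.5] [  4.6 107.9] 16.9
wing [502, 79, 10, 40, 277] 74.1 [ 728.3 -179.4] [ 8.6 37. ] 11.2
wing [249, 155, 12, 46, 512] 78.2 [ 484.7 -256.4] [11.2 46.3] 0.2
wing [448, 194, 46, 52, 514] 77.6 [ 706.8 -296.7] [60.  25.9] 65.6
wing [467, 202, 45, 49, 726] 77.4 [ 738.2 -311.1] [55.9 29.2] 65.3
rest [185, 0, 195, 38, 4921] 24.2 [512.7 -85.3] [ 34.4 199.7] 83.7
rest [461, 70, 29, 54, 334] 20.5 [ 731.7 -175.6] [23.2 57.4] 3.8
rest [226, 134, 23, 81, 1147] 20.4 [ 462.9 -265.3] [99.5 26. ] 88.3
rest [262, 135, 24, 81, 1113] 20.3 [ 507.1 -266.5] [99.5 24. ] 88.3
rest [424, 185, 32, 39, 201] 20.6 [ 708.9 -297.5] [52.2 22. ] 64.8
rest [205, 244, 34, 82, 221] 20.3 [ 442.1 -419. ] [  3.5 132.1] 18.2
rest [192, 273, 37, 57, 1085] 17.4 [ 416.5 -441.4] [46.4 83.7] 11.2
rest [103, 358, 40, 13, 211] 20.5 [ 292.6 -545.8] [57.9  3.2] 11.6
```

View pics/w1.png

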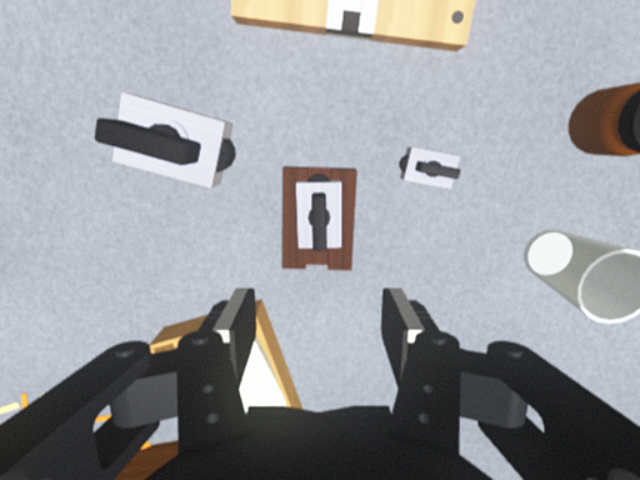

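The wrist view shows the stop on its rest with the wing at (319,218) and the nose up at (318,180). By depth the wing centre is (484.7,-256.4), and the TCP is already above it. I'll descend and grip.

```bash
python3 -m pendant '[[[0,0.0005,-0.035],[0,0,0]],[[0,0,-0.035],[0,0,0]],[[0,0,-0.035],[0,0,0]],[[0,0,-0.03],[0,0,0]],[[0,0,-0.02],[0,0,0]],[[0,0,-0.016],[0,0,0]],[[0,0,-0.01],[0,0,0]],[[0,0,0],[0,0,0]]]'
python3 -m pendant '[[[0,0,0],[0,0,0]],[[0,0,0],[0,0,0]],[[0,0,0],[0,0,0]],[[0,0,0],[0,0,0]],[[0,0,0],[0,0,0]],[[0,0,0],[0,0,0]],[[0,0,0],[0,0,0]],[[0,0,0],[0,0,0]]]' 1 60
python3 -m pendant '[[[0,0,0.004],[0,0,0]],[[0,0,0.006],[0,0,0]],[[0,0,0.01],[0,0,0]],[[0,0,0.02],[0,0,0]],[[0,0,0.02],[0,0,0]],[[0,0,0],[0,0,0]],[[0,0,0],[0,0,0]]]'
```

```text
clock: 3.73
tool_pos: [483.5, -255.1, 62.2]
tool_rot: [-0.002, 0.706, 0.708, -0.001]
contact_force: [0.1, 0.4, -0.2]
grip_width: 51.0
clock: 4.4
tool_pos: [485.2, -257.2, 65.9]
tool_rot: [0.001, 0.707, 0.707, 0.001]
contact_force: [-0.9, 1.6, 6.5]
grip_width: 14.2
clock: 4.98
tool_pos: [485.0, -257.1, 125.4]
tool_rot: [0.001, 0.707, 0.707, 0.001]
contact_force: [0.5, -0.4, -6.4]
grip_width: 14.2
```

```bash
python3 -m pendant '[[[0.0044,0.0292,0.003],[0,0,-0.0144]],[[0.0044,0.0292,0.003],[0,0,-0.0144]],[[0.0044,0.0292,0],[0,0,-0.0144]],[[0.0044,0.0292,0],[0,0,-0.0144]],[[0.0044,0.0292,0],[0,0,-0.0144]],[[0.0044,0.0292,0],[0,0,-0.0144]],[[0.0044,0.0292,0],[0,0,-0.0144]],[[0.0044,0.0292,0],[0,0,-0.0144]]]'
python3 -m pendant '[[[0,0,0],[0,0,0]],[[0,0,0],[0,0,0]],[[0,0,0],[0,0,0]],[[0,0,0],[0,0,0]]]'
python3 - <<'E'
from h import *
o=[]
for n in("wrist","top"):
    c,f,T=cam(n); np.savez(f"{n}2.npz",pixels=c["pixels"],depth=c["depth"],f=f,T=T,cx=c["cx"],cy=c["cy"]); o.append(c["pixels"])
cv2.imwrite("pics/w2.png",cv2.resize(o[0],(768,576),interpolation=cv2.INTER_CUBIC)); print(ctrl.sense()["tool_pos"],ctrl.sense()["tool_rot"])
E
```

```text
clock: 5.65
tool_pos: [518.2, -21.7, 128.9]
tool_rot: [-0.001, 0.747, 0.665, -0.001]
contact_force: [0.4, -0.3, -5.2]
grip_width: 13.8
clock: 5.98
tool_pos: [518.6, -24.6, 129.6]
tool_rot: [-0.0, 0.747, 0.665, -0.001]
contact_force: [-0.1, -0.1, -5.2]
grip_width: 14.0
[518.97110063 -24.66754792 130.00408693] [-1.27476758e-05  7.47428293e-01  6.64342360e-01 -4.19158432e-04]
```

View pics/w2.png

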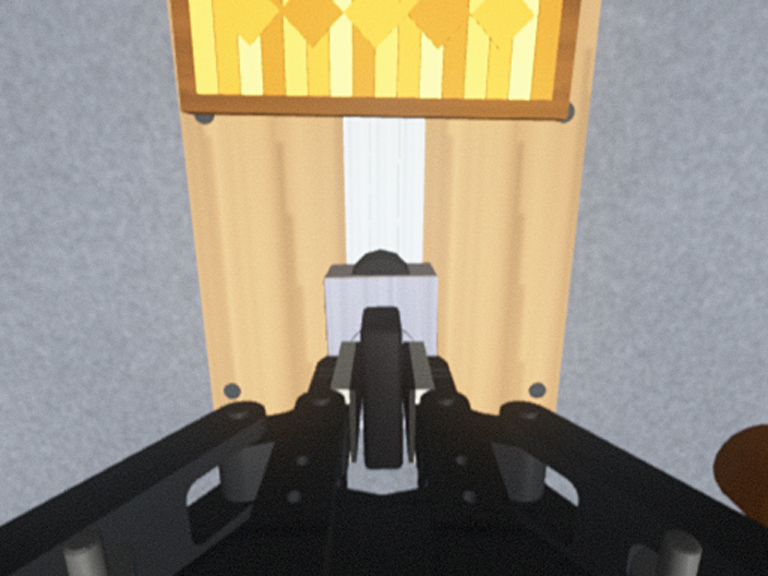

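The wrist view shows the stop held with its nose up at (380,258), over the white track strip (columns 344-424). The panel's rear edge is at row 110, slightly askew. I'll measure the track against the block in this same picture.

Run:
```python
from h import *
t=dict(np.load("wrist2.npz")); f=float(t["f"]);T=t["T"]
hsv=cv2.cvtColor(t["pixels"],cv2.COLOR_BGR2HSV); S=hsv[...,1].astype(float); g=t["pixels"][...,0].astype(float)
P=pts(t,f,T)
tp=np.array([518.97,-24.67,130.0]); a=2*np.arctan2(.66434,.74743)-np.pi/2; print("tool y yaw deg",np.degrees(a))
ex=np.array([np.cos(a),np.sin(a)]); ey=np.array([-np.sin(a),np.cos(a)])
def edges(rows,lo,hi,ch,z,name):
    L=[];Rr=[]
    for r in rows:
        d=np.diff(cv2.GaussianBlur(ch[r:r+1,lo:hi],(3,1),0)[0]); 
        mid=len(d)//2
        L.append([lo+.5+np.argmax(abs(d[:mid])),r]); Rr.append([lo+.5+mid+np.argmax(abs(d[mid:])),r])
    for n,q in(("L",L),("R",Rr)):
        w=onz(q,t,f,T,z)[:,:2]-tp[:2]; u=w@ex; v=w@ey
        p=np.polyfit(v,u,1); res=u-np.polyval(p,v); k=abs(res)<1; p=np.polyfit(v[k],u[k],1)
        print(name,n,"x at tool:",np.round(p[1],2),"slope deg",np.degrees(p[0]).round(2),k.sum(),len(k),"x mean",u[k].mean().round(2))
edges(range(85,168),200,315,t["pixels"][...,0].astype(float),24,"track")
edges(range(88,240),105,400,S,24,"boardish")
zt=np.median(P[190:215,230:275,2]); print("block top z",zt, "slot px row", t["pixels"][120,222:290,1].tolist())
edges(range(188,222),205,305,S,zt,"block")
edges(range(210,228),228,280,g,np.median(P[215:225,250:256,2]),"wing")
print("wing z",np.median(P[212:222,250:256,2]))
print([round(float(x),1) for x in P[140,215:295,2]])
t2=dict(np.load("top2.npz"))
```

```text
tool y yaw deg -6.736537526415931
track L x at tool: -19.59 slope deg -0.18 83 83 x mean -19.76
track R x at tool: 21.17 slope deg -0.36 83 83 x mean 20.83Traceback (most recent call last):
  File "<stdin>", line 18, in <module>
  File "<stdin>", line 15, in edges
    raise TypeError("expected non-empty vector for x")
TypeError: expected non-empty vector for x
```

Run:
```python
from h import *
t=dict(np.load("wrist2.npz")); f=float(t["f"]);T=t["T"]
P=pts(t,f,T); tp=np.array([518.97,-24.67,130.0]); a=np.radians(-6.7365)
ex=np.array([np.cos(a),np.sin(a)]); ey=np.array([-np.sin(a),np.cos(a)])
z=P[...,2]; zt=np.median(z[190:215,228:240]); zw=np.median(z[212:225,250:256]); print("block top",zt,"wing top",zw)
S=cv2.cvtColor(t["pixels"],cv2.COLOR_BGR2HSV)[...,1]
for n,m,zz in(("block",(abs(z-zt)<6),zt),("wing",abs(z-zw)<8,zw)):
    for r in range(188,224,5) if n=="block" else range(208,300,8):
        c=np.where(m[r,200:310])[0]+200
        if n=="wing":
            c=c[(c>235)&(c<272)]
        if len(c)<5: continue
        w=onz([[c.min()-.5,r],[c.max()+.5,r]],t,f,T,zz)[:,:2]-tp[:2]
        print(n,r,c.min(),c.max(),(w@ex).round(2),"mid",(w@ex).mean().round(2),"v",(w@ey).mean().round(1))
# grey profile at few rows for colour edge of the block
for r in(195,205): print(t["pixels"][r,210:225].tolist(),t["pixels"][r,284:298].tolist())
# panel rear edge
```

```text
block top 107.92838786949378 wing top 140.0105031599913
block 188 216 291 [-20.47  19.13] mid -0.67 v 28.2
block 193 216 291 [-20.57  19.21] mid -0.68 v 25.5
block 198 216 291 [-20.66  19.31] mid -0.68 v 22.8
block 203 217 291 [-20.23  19.4 ] mid -0.41 v 20.1
block 208 217 291 [-20.32  19.49] mid -0.42 v 17.3
block 213 217 291 [-20.41  19.58] mid -0.42 v 14.5
block 218 217 291 [-20.51  19.68] mid -0.42 v 11.6
block 223 218 290 [-20.06  19.23] mid -0.42 v 8.8
wing 216 241 267 [-5.95  5.41] mid -0.27 v 24.3
wing 224 240 267 [-6.42  5.45] mid -0.48 v 20.7
wing 232 240 267 [-6.47  5.5 ] mid -0.49 v 17.1
wing 240 236 271 [-8.24  7.26] mid -0.49 v 13.4
wing 248 236 271 [-8.3   7.32] mid -0.49 v 9.6
wing 256 238 271 [-7.49  7.38] mid -0.06 v 5.8
wing 264 238 271 [-7.55  7.44] mid -0.05 v 1.9
wing 272 238 271 [-7.61  7.5 ] mid -0.05 v -2.0
wing 280 238 271 [-7.66  7.56] mid -0.05 v -6.1
wing 288 238 271 [-7.72  7.62] mid -0.05 v -10.1
wing 296 238 271 [-7.79  7.69] mid -0.05 v -14.3
[[149, 201, 233], [151, 204, 234], [156, 206, 236], [150, 206, 235], [149, 203, 236], [149, 197, 233], [169, 1
[... 179 characters left out ...]
, [215, 203, 201], [213, 200, 195], [219, 203, 202], [224, 209, 208], [223, 209, 203], [209, 210, 214], [153, 190, 221], [140, 190, 225], [143, 195, 227], [142, 189, 226], [145, 195, 228], [147, 194, 228]]
[[154, 206, 235], [152, 203, 234], [149, 202, 234], [151, 204, 236], [151, 205, 235], [144, 197, 232], [131, 164, 195], [184, 182, 189], [223, 209, 207], [221, 207, 206], [219, 205, 201], [223, 208, 209], [224, 215, 210], [224, 213, 208], [225, 209, 209]] [[220, 205, 203], [213, 200, 196], [212, 199, 200], [218, 204, 204], [219, 204, 202], [224, 208, 206], [216, 203, 203], [187, 199, 208], [145, 190, 222], [140, 191, 228], [144, 193, 226], [141, 191, 226], [148, 197, 230], [145, 196, 230]]
```

```bash
cat > lat.py <<'E'
from h import *
c,f,T=cam("wrist"); s=ctrl.sense(); t=c; px=c["pixels"].astype(float)
np.savez("lat.npz",pixels=c["pixels"],depth=c["depth"],f=f,T=T,cx=c["cx"],cy=c["cy"])
tp=s["tool_pos"]; q=s["tool_rot"]; a=2*np.arctan2(q[2],q[1])-np.pi/2
ex=np.array([np.cos(a),np.sin(a)]); ey=np.array([-np.sin(a),np.cos(a)])
P=pts(c,f,T); z=P[...,2]; zt=np.median(z[190:215,228:240])
print("tp",tp.round(1),"yaw",np.degrees(a).round(2),"F",s["contact_force"].round(1),"M",s["torque"].round(2),"blocktop",zt.round(1),"grip",round(s["grip_width"],1))
sp=px[...,2]-px[...,0]   # wood red-blue > 50, metal ~0
def run(n,rows,lo,hi,zz):
    L=[]
    for r in rows:
        v=sp[r]; k=np.where(v[lo:hi]<40)[0]+lo
        if len(k)<10: continue
        i,j=k.min(),k.max()
        if i==lo or j==hi-1: continue
        l=i-(40-v[i])/(v[i-1]-v[i]); rr=j+(40-v[j])/(v[j+1]-v[j])
        w=onz([[l,r],[rr,r]],t,f,T,zz)[:,:2]-tp[:2]; L.append([*(w@ex),(w@ey).mean()])
    L=np.array(L)
    if len(L)<4: print(n,"few");return
    m=L[:,:2].mean(1); p=np.polyfit(L[:,2],m,1)
    print(n,len(L),"width",np.median(L[:,1]-L[:,0]).round(1),"mid@0",p[1].round(2),"mid mean",m.mean().round(2),"sd",m.std().round(2),"slope deg",np.degrees(p[0]).round(2),"v",L[:,2].min().round(),L[:,2].max().round())
run("track",range(95,160),190,330,24); run("block",range(190,222),190,320,zt)
E
python3 -m pendant '[[[0.0012,-0.0001,-0.008],[0,0,0.004]],[[0,0,-0.008],[0,0,0]],[[0,0,-0.008],[0,0,0]],[[0,0,-0.008],[0,0,0]],[[0,0,-0.006],[0,0,0]],[[0,0,-0.004],[0,0,0]],[[0,0,0],[0,0,0]],[[0,0,0],[0,0,0]]]'
python3 lat.py; python3 lat.py
```

```text
clock: 6.75
tool_pos: [520.6, -23.4, 88.1]
tool_rot: [-0.0, 0.745, 0.667, -0.0]
contact_force: [0.9, -0.9, -4.8]
grip_width: 14.2
tp [521.  -23.4  88.5] yaw -6.37 F [ 0.4  0.3 -4.6] M [-0.02  0.02  0.06] blocktop 66.4 grip 14.1
track 65 width 40.7 mid@0 -1.02 mid mean -0.88 sd 0.04 slope deg 0.14 v 37.0 76.0
block 32 width 39.7 mid@0 -0.08 mid mean -0.39 sd 0.09 slope deg -0.96 v 10.0 27.0
tp [521.1 -23.4  88.7] yaw -6.37 F [ 0.2 -0.5 -5.6] M [ 0.04 -0.02 -0.05] blocktop 66.8 grip 14.5
track 65 width 40.6 mid@0 -1.2 mid mean -1.04 sd 0.04 slope deg 0.16 v 37.0 76.0
block 32 width 39.7 mid@0 0.12 mid mean -0.21 sd 0.09 slope deg -1.0 v 10.0 27.0
```

```bash
python3 -m pendant '[[[-0.001,0.0001,-0.001],[0,0,-0.018]],[[0,0,0],[0,0,0]],[[0,0,0],[0,0,0]],[[0,0,0],[0,0,0]]]'
python3 lat.py; python3 lat.py
```

```text
clock: 7.18
tool_pos: [519.8, -23.2, 87.5]
tool_rot: [0.0, 0.751, 0.66, 0.0]
contact_force: [0.1, -0.1, -4.1]
grip_width: 13.9
tp [519.8 -23.2  87.5] yaw -7.39 F [-0.3  0.5 -6. ] M [ 0.03  0.05 -0.07] blocktop 65.8 grip 14.2
track 65 width 40.6 mid@0 0.13 mid mean -0.73 sd 0.18 slope deg -0.86 v 37.0 76.0
block 32 width 39.7 mid@0 0.27 mid mean -0.07 sd 0.09 slope deg -1.05 v 10.0 27.0
tp [519.8 -23.2  87.5] yaw -7.39 F [-0.6  0.5 -5.1] M [ 0.03  0.01 -0.05] blocktop 65.9 grip 14.1
track 65 width 40.6 mid@0 0.15 mid mean -0.7 sd 0.17 slope deg -0.85 v 37.0 76.0
block 32 width 39.7 mid@0 0.3 mid mean -0.03 sd 0.09 slope deg -1.02 v 10.0 27.0
```

```bash
python3 -m pendant '[[[0,0,-0.003],[0,0,0]],[[0,0,-0.002],[0,0,0]],[[0,0,-0.002],[0,0,0]],[[0,0,-0.001],[0,0,0]],[[0,0,0],[0,0,0]]]'
python3 lat.py
```

```text
clock: 7.7
tool_pos: [519.4, -23.3, 78.9]
tool_rot: [-0.0, 0.751, 0.66, -0.0]
contact_force: [-0.1, -0.6, -4.9]
grip_width: 13.8
tp [519.6 -23.3  79.1] yaw -7.4 F [-0.2 -0.2 -5.7] M [ 0.03 -0.01  0.03] blocktop 57.3 grip 14.1
track 65 width 40.6 mid@0 0.34 mid mean -0.52 sd 0.17 slope deg -0.86 v 38.0 76.0
block 32 width 39.7 mid@0 0.03 mid mean -0.29 sd 0.09 slope deg -0.98 v 10.0 27.0
```

```bash
python3 -m pendant '[[[0.0001,0,-0.002],[0,0,0]],[[0,0,-0.002],[0,0,0]],[[0,0,-0.002],[0,0,0]],[[0,0,-0.001],[0,0,0]],[[0,0,0],[0,0,0]]]'
python3 -m pendant '[[[0,0,-0.001],[0,0,0]],[[0,0,-0.001],[0,0,0]],[[0,0,0],[0,0,0]]]'
python3 lat.py
```

```text
clock: 8.17
tool_pos: [519.6, -23.2, 72.0]
tool_rot: [-0.0, 0.751, 0.66, -0.0]
contact_force: [0.2, 0.0, -5.6]
grip_width: 14.5
clock: 8.42
tool_pos: [519.8, -23.2, 70.2]
tool_rot: [0.0, 0.751, 0.66, -0.0]
contact_force: [-0.2, -0.0, -5.0]
grip_width: 14.4
tp [519.8 -23.2  70.3] yaw -7.4 F [-0.3  0.  -5.1] M [-0.01  0.01  0.  ] blocktop 48.6 grip 14.1
track 65 width 40.6 mid@0 0.07 mid mean -0.76 sd 0.15 slope deg -0.82 v 40.0 76.0
block 32 width 39.7 mid@0 0.18 mid mean -0.13 sd 0.09 slope deg -0.96 v 10.0 27.0
```

```bash
python3 -m pendant '[[[0,0,-0.0005],[0,0,0]],[[0,0,0],[0,0,0]],[[0,0,0],[0,0,0]]]'
python3 -m pendant '[[[0,0,-0.0005],[0,0,0]],[[0,0,0],[0,0,0]],[[0,0,0],[0,0,0]]]'
python3 -m pendant '[[[0,0,-0.0005],[0,0,0]],[[0,0,0],[0,0,0]],[[0,0,0],[0,0,0]]]'
```

```text
clock: 8.72
tool_pos: [519.8, -23.3, 70.1]
tool_rot: [0.0, 0.751, 0.66, 0.0]
contact_force: [-1.1, 0.5, -2.5]
grip_width: 13.9
clock: 8.97
tool_pos: [519.9, -23.3, 69.9]
tool_rot: [-0.0, 0.751, 0.66, 0.0]
contact_force: [-3.6, 0.1, 5.2]
grip_width: 14.2
clock: 9.22
tool_pos: [519.9, -23.3, 69.8]
tool_rot: [-0.0, 0.751, 0.66, 0.0]
contact_force: [-4.2, 0.5, 9.1]
grip_width: 14.2
```

Block top is at 48.6, and Fz rose from -5 to +9, so the stop is seated. I'll ease off and slide toward the panel.

```bash
python3 -m pendant '[[[-0.0003,0,0.0005],[0,0,0]],[[0,0,0],[0,0,0]],[[0,0,0],[0,0,0]]]'
python3 -m pendant '[[[0.00034,0.00298,0],[0,0,0]],[[0.00034,0.00298,0],[0,0,0]],[[0.00034,0.00298,0],[0,0,0]],[[0.00034,0.00298,0],[0,0,0]]]'
python3 -m pendant '[[[0.00034,0.00298,0],[0,0,0]],[[0.00034,0.00298,0],[0,0,0]],[[0.00034,0.00298,0],[0,0,0]],[[0.00034,0.00298,0],[0,0,0]],[[0,0,0],[0,0,0]],[[0,0,0],[0,0,0]]]'
```

```text
clock: 9.47
tool_pos: [519.8, -23.3, 69.9]
tool_rot: [0.0, 0.751, 0.66, 0.0]
contact_force: [-2.4, -0.3, 6.3]
grip_width: 14.2
clock: 9.8
tool_pos: [521.7, -13.2, 69.9]
tool_rot: [0.002, 0.752, 0.659, -0.0]
contact_force: [-1.7, -4.6, 5.4]
grip_width: 13.8
clock: 10.3
tool_pos: [523.1, -0.5, 69.9]
tool_rot: [0.001, 0.751, 0.66, 0.0]
contact_force: [-1.1, -3.2, 5.1]
grip_width: 14.1
```

```bash
python3 -m pendant '[[[0.00034,0.00298,0],[0,0,0]],[[0.00034,0.00298,0],[0,0,0]],[[0.00034,0.00298,0],[0,0,0]],[[0.00034,0.00298,0],[0,0,0]],[[0.00034,0.00298,0],[0,0,0]],[[0.00034,0.00298,0],[0,0,0]],[[0,0,0],[0,0,0]],[[0,0,0],[0,0,0]]]'
python3 - <<'E'
from h import *
c,f,T=cam("wrist"); cv2.imwrite("pics/w3.png",cv2.resize(c["pixels"],(640,480)))
P=pts(c,f,T); z=P[...,2]
print(ctrl.sense()["tool_pos"],ctrl.sense()["contact_force"])
E
```

```text
clock: 10.97
tool_pos: [525.2, 17.4, 69.9]
tool_rot: [0.001, 0.751, 0.66, 0.0]
contact_force: [-1.4, -3.3, 5.7]
grip_width: 14.1
[525.16481847  17.36335024  69.89321869] [-1.34738413 -3.72833171  4.8309191 ]
```

View pics/w3.png

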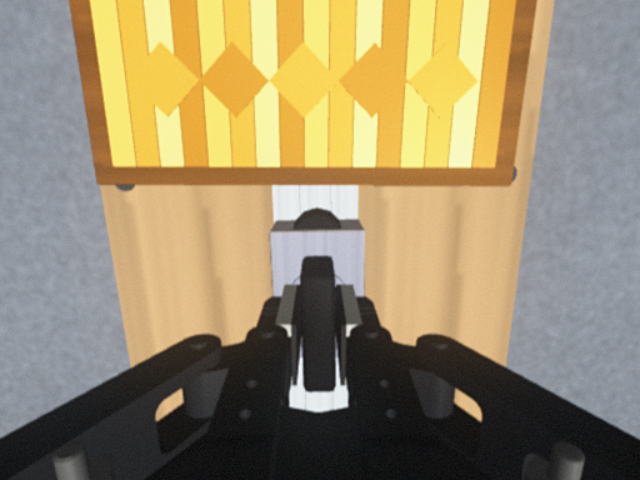

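The nose at (318,208) is about 11 mm short of the panel edge at row 184. I'll continue gently.

```bash
python3 -m pendant '[[[0.0002,0.0015,0],[0,0,0]],[[0.0002,0.0015,0],[0,0,0]],[[0.0002,0.0015,0],[0,0,0]],[[0.0002,0.0015,0],[0,0,0]],[[0.0002,0.0015,0],[0,0,0]],[[0.0001,0.001,0],[0,0,0]],[[0.0001,0.001,0],[0,0,0]],[[0.0001,0.001,0],[0,0,0]]]'
python3 -m pendant '[[[0.0001,0.001,0],[0,0,0]],[[0.0001,0.001,0],[0,0,0]],[[0.0001,0.001,0],[0,0,0]],[[0.0001,0.001,0],[0,0,0]],[[0.0001,0.001,0],[0,0,0]],[[0.0001,0.001,0],[0,0,0]],[[0.0002,0.001,0],[0,0,0]],[[0.0002,0.001,0],[0,0,0]]]'
python3 -m pendant '[[[0.0001,0.001,0],[0,0,0]],[[0.0001,0.001,0],[0,0,0]],[[0.0001,0.001,0],[0,0,0]],[[0.0001,0.001,0],[0,0,0]],[[0.0001,0.001,0],[0,0,0]],[[0.0001,0.001,0],[0,0,0]],[[0.0002,0.001,0],[0,0,0]],[[0.0002,0.001,0],[0,0,0]]]'
python3 - <<'E'
from h import *
for n in("wrist","top"):
    c,f,T=cam(n); np.savez(f"{n}4.npz",pixels=c["pixels"],depth=c["depth"],f=f,T=T,cx=c["cx"],cy=c["cy"])
    cv2.imwrite(f"pics/{n}4.png",cv2.resize(c["pixels"],(640,480)))
print(ctrl.sense()["tool_pos"],ctrl.sense()["contact_force"])
E
```

```text
clock: 11.68
tool_pos: [526.3, 27.0, 69.9]
tool_rot: [0.001, 0.752, 0.66, -0.0]
contact_force: [-1.5, -5.0, 6.8]
grip_width: 13.8
clock: 12.35
tool_pos: [527.2, 34.5, 69.9]
tool_rot: [0.002, 0.752, 0.659, -0.0]
contact_force: [-2.3, -6.2, 7.5]
grip_width: 14.0
clock: 13.02
tool_pos: [528.0, 42.4, 69.9]
tool_rot: [0.001, 0.752, 0.659, -0.001]
contact_force: [-2.7, -6.1, 6.4]
grip_width: 14.2
[528.08649954  42.68155525  69.86579536] [-2.75797876 -5.81483709  5.80757266]
```

View pics/wrist4.png

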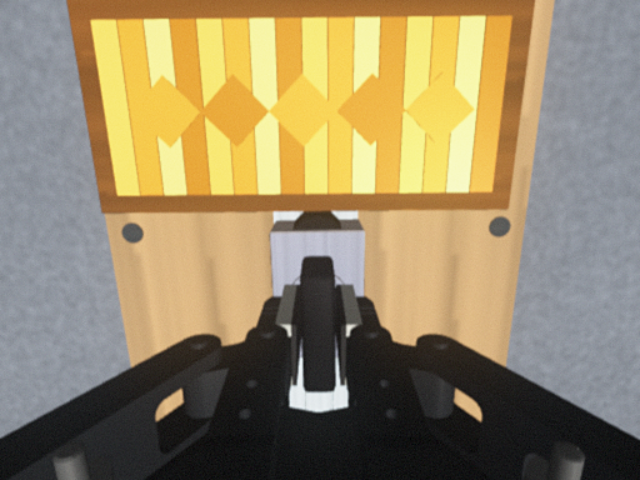

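```bash
python3 -m pendant '[[[0.0001,0.001,0],[0,0,0]],[[0,0.001,0],[0,0,0]],[[0.0001,0.001,0],[0,0,0]],[[0.0001,0.001,0],[0,0,0]],[[0,0.001,0],[0,0,0]],[[0.0001,0.001,0],[0,0,0]],[[0.0001,0.001,0],[0,0,0]],[[0.0001,0.001,0],[0,0,0]]]'
python3 -m pendant '[[[0.0001,0.001,0],[0,0,0]],[[0,0.0005,0],[0,0,0]],[[0.0001,0.0005,0],[0,0,0]],[[0,0.0005,0],[0,0,0]]]'
python3 -m pendant '[[[0.0001,0.0005,0],[0,0,0]],[[0,0.0005,0],[0,0,0]]]'
python3 - <<'E'
from h import *
c,f,T=cam("wrist"); cv2.imwrite("pics/w5.png",cv2.resize(c["pixels"],(640,480)))
print(ctrl.sense()["tool_pos"],ctrl.sense()["contact_force"])
E
```

```text
clock: 13.78
tool_pos: [529.0, 50.6, 69.9]
tool_rot: [0.002, 0.752, 0.659, -0.0]
contact_force: [-2.2, -6.4, 7.2]
grip_width: 14.1
clock: 14.12
tool_pos: [529.2, 53.2, 69.9]
tool_rot: [0.002, 0.752, 0.659, -0.0]
contact_force: [-2.6, -6.1, 6.1]
grip_width: 13.8
clock: 14.28
tool_pos: [529.3, 54.2, 69.9]
tool_rot: [0.002, 0.752, 0.659, -0.0]
contact_force: [-1.3, -5.8, 5.2]
grip_width: 14.0
[529.35656165  54.31674002  69.88340048] [-1.19340694 -5.45459113  5.60419026]
```

```bash
python3 -m pendant '[[[0.0001,0.0005,0],[0,0,0]],[[0,0.0004,0],[0,0,0]]]'
python3 -m pendant '[[[0.0001,0.0004,0],[0,0,0]],[[0,0.0004,0],[0,0,0]]]'
python3 -m pendant '[[[0.0001,0.0004,0],[0,0,0]],[[0,0.0004,0],[0,0,0]]]'
```

```text
clock: 14.5
tool_pos: [529.4, 55.1, 69.9]
tool_rot: [0.002, 0.752, 0.659, -0.0]
contact_force: [-1.6, -6.0, 5.9]
grip_width: 14.3
clock: 14.67
tool_pos: [529.5, 55.9, 69.9]
tool_rot: [0.002, 0.752, 0.659, -0.0]
contact_force: [-0.8, -6.2, 5.7]
grip_width: 14.2
clock: 14.83
tool_pos: [529.6, 56.6, 69.9]
tool_rot: [0.002, 0.752, 0.659, -0.0]
contact_force: [-1.4, -6.0, 5.8]
grip_width: 14.0
```

```bash
python3 -m pendant '[[[0.0001,0.0004,0],[0,0,0]],[[0,0.0004,0],[0,0,0]]]'
python3 -m pendant '[[[0.0001,0.0004,0],[0,0,0]],[[0,0.0003,0],[0,0,0]]]'
python3 -m pendant '[[[0,0.0003,0],[0,0,0]],[[0,0.0003,0],[0,0,0]]]'
python3 - <<'E'
from h import *
for n in("wrist","top"):
    c,f,T=cam(n); np.savez(f"{n}5.npz",pixels=c["pixels"],depth=c["depth"],f=f,T=T,cx=c["cx"],cy=c["cy"])
    cv2.imwrite(f"pics/{n}5.png",cv2.resize(c["pixels"],(640,480)))
t=dict(np.load("top5.npz")); P=pts(t,float(t["f"]),t["T"]); z=P[...,2]; 
a=np.radians(-6.5); ey=np.array([-np.sin(a),np.cos(a)]); ex=np.array([np.cos(a),np.sin(a)])
u=(P[...,:2]-[527.7,46])@ex; v=(P[...,:2]-[527.7,46])@ey
for lo in range(-80,80,20):
    m=(u>lo)&(u<lo+20)
    f_=m&(z>46)&(z<60)&(v>110)&(v<150); p=m&(z>32)&(z<41)&(v>30)&(v<135)
    print(lo,"fence v",np.percentile(v[f_],[5,95]).round(1) if f_.any() else None,"panel v",np.percentile(v[p],[2,98]).round(1) if p.any() else None)
E
```

```text
clock: 15.0
tool_pos: [529.7, 57.1, 69.9]
tool_rot: [0.002, 0.752, 0.659, -0.0]
contact_force: [-1.0, -7.0, 6.2]
grip_width: 14.6
clock: 15.17
tool_pos: [529.7, 57.2, 69.9]
tool_rot: [0.002, 0.752, 0.659, -0.001]
contact_force: [-1.6, -8.2, 6.3]
grip_width: 14.2
clock: 15.33
tool_pos: [529.7, 57.2, 69.9]
tool_rot: [0.002, 0.752, 0.659, -0.001]
contact_force: [-1.6, -8.3, 6.4]
grip_width: 14.2
-80 fence v None panel v [45.7 64.3]
-60 fence v None panel v [46.1 59.5]
-40 fence v None panel v [45.7 56.1]
-20 fence v None panel v None
0 fence v None panel v None
20 fence v None panel v None
40 fence v None panel v None
60 fence v None panel v None
```

View pics/wrist5.png

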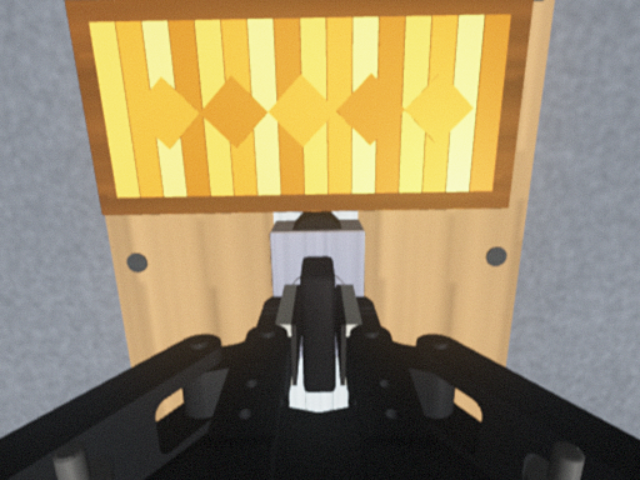

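The wrist view shows the panel's rear edge from (105,213) to (508,207), parallel to the jig's screw line from (137,262) to (496,256). The advance has stalled, so the panel is home and square. I'll raise the push to drag plus 8 N, which is about 11.5 N at the tool.

```bash
python3 -m pendant '[[[0,0.0003,0],[0,0,0]],[[0,0.0002,0],[0,0,0]],[[0,0,0],[0,0,0]]]'
python3 -m pendant '[[[0.0001,0.0003,0],[0,0,0]],[[0,0,0],[0,0,0]]]'
python3 - <<'E'
from h import *
F=[]
for i in range(4): ctrl.read_camera("wrist"); s=ctrl.sense(); F.append(np.r_[s["contact_force"],s["torque"]])
print(np.mean(F,0).round(2),s["tool_pos"])
E
```

```text
clock: 15.68
tool_pos: [529.7, 57.2, 69.9]
tool_rot: [0.002, 0.752, 0.659, -0.001]
contact_force: [-1.5, -8.5, 6.4]
grip_width: 14.0
clock: 15.85
tool_pos: [529.7, 57.3, 69.9]
tool_rot: [0.003, 0.752, 0.659, -0.001]
contact_force: [-2.7, -9.8, 7.0]
grip_width: 14.1
[-1.92 -9.16  6.34 -2.16  0.45  0.05] [529.70990935  57.30355688  69.89565234]
```

```bash
python3 -m pendant '[[[0.0001,0.0005,0],[0,0,0]],[[0,0.0005,0],[0,0,0]],[[0,0,0],[0,0,0]]]'
python3 - <<'E'
from h import *
F=[]
for i in range(4): ctrl.read_camera("wrist"); s=ctrl.sense(); F.append(np.r_[s["contact_force"],s["torque"]])
print(np.mean(F,0).round(2),s["tool_pos"])
E
```

```text
clock: 16.3
tool_pos: [529.7, 57.4, 69.9]
tool_rot: [0.003, 0.752, 0.659, -0.002]
contact_force: [-1.9, -11.1, 6.9]
grip_width: 13.9
[ -2.29 -11.31   6.8   -2.47   0.51   0.05] [529.69709125  57.40686944  69.89975607]
```

```bash
python3 -c "
from bench import ctrl; print(ctrl.sense()['joints'].round(2))"
python3 -m pendant '[[[0,0,0],[0,0,-0.06]],[[0,0,0],[0,0,-0.06]],[[0,0,0],[0,0,-0.06]],[[0,0,0],[0,0,0]]]'
python3 -c "
from bench import ctrl; s=ctrl.sense(); print(s['joints'].round(2),s['torque'].round(2))"
```

```text
[-0.63  0.45  0.54  2.   -0.32  0.78 -0.03]
clock: 16.83
tool_pos: [529.7, 57.4, 69.9]
tool_rot: [0.003, 0.809, 0.588, -0.001]
contact_force: [-2.1, -10.4, 7.1]
grip_width: 14.1
[-0.66  0.46  0.59  2.   -0.35  0.78 -0.18] [-2.46  0.5  -0.08]
```

```bash
python3 -m pendant '[[[0,0.0003,0],[0,0,-0.07]],[[0,0,0],[0,0,-0.07]],[[0,0,0],[0,0,-0.07]],[[0,0,0],[0,0,-0.07]],[[0,0,0],[0,0,-0.07]],[[0,0,0],[0,0,0]]]'
python3 -m pendant '[[[0,0,0],[0,0,-0.07]],[[0,0,0],[0,0,-0.07]],[[0,0,0],[0,0,-0.07]],[[0,0,0],[0,0,-0.07]],[[0,0,0],[0,0,-0.07]],[[0,0,0],[0,0,0]]]'
python3 -c "
from bench import ctrl; s=ctrl.sense(); print(s['joints'].round(2),s['torque'].round(2))"
```

```text
clock: 17.33
tool_pos: [529.6, 57.5, 69.9]
tool_rot: [0.004, 0.899, 0.438, -0.001]
contact_force: [-2.2, -11.6, 8.1]
grip_width: 14.3
clock: 17.83
tool_pos: [529.6, 57.6, 69.9]
tool_rot: [0.004, 0.962, 0.275, -0.0]
contact_force: [-2.4, -11.3, 7.8]
grip_width: 13.9
[-0.79  0.52  0.77  2.   -0.48  0.81 -0.76] [-2.5   0.66 -0.13]
```

```bash
python3 -m pendant '[[[0,0,0],[0,0,-0.07]],[[0,0,0],[0,0,-0.07]],[[0,0,0],[0,0,-0.07]],[[0,0,0],[0,0,-0.07]],[[0,0,0],[0,0,-0.07]],[[0,0,0],[0,0,0]]]'
python3 -m pendant '[[[0,0,0],[0,0,-0.06]],[[0,0,0],[0,0,-0.06]],[[0,0,0],[0,0,-0.06]],[[0,0,0],[0,0,-0.06]],[[0,0,0],[0,0,0]]]'
python3 -c "
from bench import ctrl; s=ctrl.sense(); print(s['joints'].round(2),s['torque'].round(2))"
```

```text
clock: 18.33
tool_pos: [529.4, 57.6, 69.8]
tool_rot: [0.004, 0.995, 0.103, 0.0]
contact_force: [-3.2, -11.3, 7.7]
grip_width: 14.3
clock: 18.75
tool_pos: [529.4, 57.7, 69.8]
tool_rot: [0.004, 1.0, -0.016, 0.001]
contact_force: [-2.1, -9.6, 5.8]
grip_width: 13.8
[-0.89  0.59  0.92  2.   -0.61  0.85 -1.24] [-2.41  0.58 -0.  ]
```

```bash
python3 -m pendant '[[[0,0.0004,0],[0,0,-0.03]],[[0,0.0002,0],[0,0,-0.03]],[[0,0,0],[0,0,-0.03]],[[0,0,0],[0,0,0]]]'
python3 -c "
from bench import ctrl; s=ctrl.sense(); print(s['joints'].round(2),s['torque'].round(2))"
python3 -m pendant '[[[0,0,0],[0,0,-0.03]],[[0,0,0],[0,0,-0.03]],[[0,0,0],[0,0,0]]]'
python3 -c "
from bench import ctrl; s=ctrl.sense(); print(s['joints'].round(2),s['torque'].round(2))"
```

```text
clock: 19.08
tool_pos: [529.4, 57.7, 69.8]
tool_rot: [0.004, 0.998, -0.061, 0.001]
contact_force: [-2.6, -11.8, 6.0]
grip_width: 13.8
[-0.91  0.6   0.94  2.   -0.63  0.86 -1.32] [-2.59  0.6   0.01]
clock: 19.33
tool_pos: [529.4, 57.8, 69.8]
tool_rot: [0.004, 0.996, -0.091, 0.001]
contact_force: [-2.9, -11.6, 5.5]
grip_width: 14.1
[-0.92  0.6   0.95  2.   -0.64  0.87 -1.36] [-2.55  0.54  0.17]
```

```bash
python3 -m pendant '[[[0,0,0],[0,0,-0.03]],[[0,0,0],[0,0,-0.03]],[[0,0,0],[0,0,0]]]'
python3 -c "
from bench import ctrl; s=ctrl.sense(); print(s['joints'].round(2),s['torque'].round(2))"
python3 -m pendant '[[[0,0,0],[0,0,-0.03]],[[0,0,0],[0,0,-0.03]],[[0,0,0],[0,0,0]]]'
python3 - <<'E'
from h import *
c,f,T=cam("wrist"); cv2.imwrite("pics/w6.png",cv2.resize(c["pixels"],(640,480))); s=ctrl.sense(); print(s["torque"].round(2),s["contact_force"].round(1))
E
```

```text
clock: 19.58
tool_pos: [529.2, 57.8, 69.8]
tool_rot: [0.004, 0.993, -0.12, 0.001]
contact_force: [-2.4, -12.0, 6.0]
grip_width: 14.1
[-0.93  0.61  0.97  2.   -0.65  0.87 -1.41] [-2.55  0.69  0.33]
clock: 19.83
tool_pos: [528.9, 57.9, 69.8]
tool_rot: [0.005, 0.989, -0.149, 0.001]
contact_force: [-3.7, -11.8, 6.4]
grip_width: 14.2
[-2.46  0.83  0.6 ] [ -4.3 -11.3   6.8]
```

View pics/w6.png

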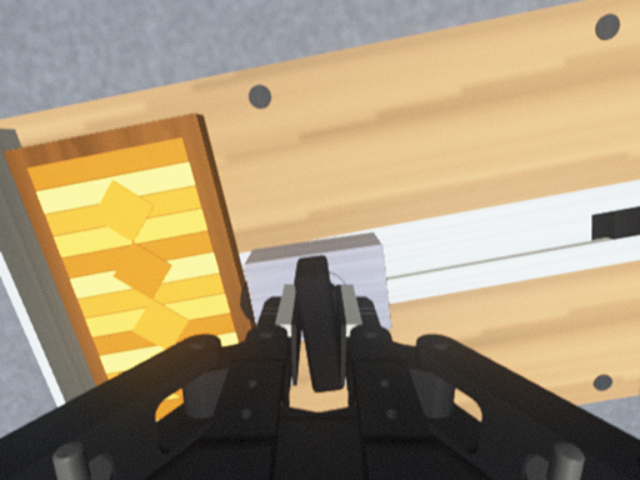

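Mz climbed 0.17, 0.33, 0.60 N m, so the knob is at its hard stop. The picture agrees: the wing lies across the block and the panel is flush with the fence. I'll unload twist, push and downforce before releasing.

```bash
python3 -m pendant '[[[0,0,0],[0,0,0.04]],[[0,0,0],[0,0,0.04]],[[0,0,0],[0,0,0.04]],[[0,0,0],[0,0,0]]]'
python3 -c "
from bench import ctrl; s=ctrl.sense(); print(s['torque'].round(2))"
python3 -m pendant '[[[0,-0.0005,0],[0,0,0]],[[0,-0.0005,0],[0,0,0]],[[0,-0.0005,0.0002],[0,0,0]],[[0,-0.0005,0.0002],[0,0,0]],[[0,0,0],[0,0,0]]]'
python3 -c "
from bench import ctrl; s=ctrl.sense(); print(s['torque'].round(2))"
```

```text
clock: 20.22
tool_pos: [528.9, 57.9, 69.8]
tool_rot: [0.004, 0.996, -0.09, 0.001]
contact_force: [-3.5, -12.0, 7.0]
grip_width: 14.3
[-2.56  0.75  0.09]
clock: 20.63
tool_pos: [528.9, 57.7, 69.9]
tool_rot: [0.003, 0.996, -0.09, 0.0]
contact_force: [-2.8, -8.4, 3.9]
grip_width: 13.8
[-1.83  0.63  0.08]
```

```bash
python3 -m pendant '[[[-0.0003,-0.0005,0.0001],[0,0,0]],[[-0.0003,-0.0005,0.0001],[0,0,0]],[[-0.0003,-0.0005,0],[0,0,0]],[[-0.0003,-0.0005,0],[0,0,0]],[[0,-0.0005,0],[0,0,0]],[[0,-0.0005,0],[0,0,0]],[[0,0,0],[0,0,0]]]'
python3 -c "
from bench import ctrl; s=ctrl.sense(); print(s['torque'].round(2))"
```

```text
clock: 21.22
tool_pos: [528.8, 57.6, 70.0]
tool_rot: [0.001, 0.996, -0.089, 0.001]
contact_force: [0.9, -5.6, -0.6]
grip_width: 13.8
[-1.26 -0.21  0.05]
```

```bash
python3 -m pendant '[[[0.0001,-0.0005,0],[0,0,0]],[[0.0001,-0.0005,0],[0,0,0]],[[0,-0.0005,0],[0,0,0]],[[0,-0.0005,0],[0,0,0]],[[0,-0.0005,0],[0,0,0]],[[0,0,0],[0,0,0]]]'
python3 -c "
from bench import ctrl; s=ctrl.sense(); print(s['torque'].round(2))"
```

```text
clock: 21.72
tool_pos: [528.7, 57.4, 70.0]
tool_rot: [-0.001, 0.996, -0.089, 0.0]
contact_force: [3.0, -0.8, -1.7]
grip_width: 14.0
[-0.26 -0.57  0.  ]
```

```bash
python3 -m pendant '[[[0,0,0],[0,0,0]],[[0,0,0],[0,0,0]],[[0,0,0],[0,0,0]],[[0,0,0],[0,0,0]],[[0,0,0],[0,0,0]]]' 0.5
python3 -m pendant '[[[0,0,0.005],[0,0,0]],[[0,0,0.015],[0,0,0]],[[0,0,0.03],[0,0,0]],[[0,0,0.035],[0,0,0]],[[0,0,0.04],[0,0,0]],[[0,0,0.04],[0,0,0]]]'
python3 -m pendant '[[[0,-0.03,0.02],[0,0,0]],[[0,-0.03,0.02],[0,0,0]],[[0,-0.03,0],[0,0,0]],[[0,0,0],[0,0,0]]]'
python3 - <<'E'
from h import *
c,f,T=cam("wrist"); w=cv2.resize(c["pixels"],(480,360)); cv2.imwrite("pics/end.png",w)
P=pts(c,f,T); z=P[...,2]; u0=P[...,:2]
np.savez("end.npz",P=P,pix=c["pixels"])
a=np.radians(-6.5); ey=np.array([-np.sin(a),np.cos(a)]); ex=np.array([np.cos(a),np.sin(a)])
d=(u0-[527.7,46]); u=d@ex; v=d@ey
pa=(z>32)&(z<41)
for lo in range(-80,80,20):
    m=(u>lo)&(u<lo+20); p=m&pa&(v>30)&(v<140); fe=m&(z>50)&(z<62)&(v>110)
    print(lo,"panel v",np.percentile(v[p],[1,99]).round(1) if p.sum()>30 else None,"fence min v",np.percentile(v[fe],[2]).round(1) if fe.sum()>10 else None)
m=((z>76)&(z<88)&(abs(u)<40)&(abs(v)<60)).astype(np.uint8); k=P[m>0]
r=cv2.minAreaRect(k[:,:2].astype(np.float32)); print("wing",r,len(k)); s=ctrl.sense(); print(s["tool_pos"],s["contact_force"])
E
```

```text
clock: 22.13
tool_pos: [527.9, 56.6, 69.9]
tool_rot: [-0.0, 0.996, -0.089, -0.0]
contact_force: [0.2, -0.2, 0.7]
grip_width: 43.1
clock: 22.63
tool_pos: [527.4, 55.9, 236.6]
tool_rot: [0.0, 0.996, -0.09, -0.001]
contact_force: [1.4, 1.1, 0.2]
grip_width: 42.6
clock: 22.97
tool_pos: [527.6, -41.5, 277.5]
tool_rot: [0.001, 0.996, -0.094, 0.002]
contact_force: [-0.2, -1.6, -0.6]
grip_width: 42.5
-80 panel v [ 47.1 131.4] fence min v [130.6]
-60 panel v [ 47.1 131.5] fence min v [130.7]
-40 panel v [ 47.1 131.5] fence min v [130.2]
-20 panel v [ 47.8 131.4] fence min v [130.3]
0 panel v [ 47.4 131.5] fence min v [130.5]
20 panel v [ 46.9 131.6] fence min v [130.5]
40 panel v [ 47.1 131.6] fence min v [130.3]
60 panel v [ 47.2 131.5] fence min v [130.3]
wing ((529.673095703125, 57.16272735595703), (12.859482765197754, 46.00442123413086), 81.12250518798828) 471
[527.59686736 -37.98174057 276.30401796] [-1.40776713  0.03815959  0.13745353]
```

View pics/end.png

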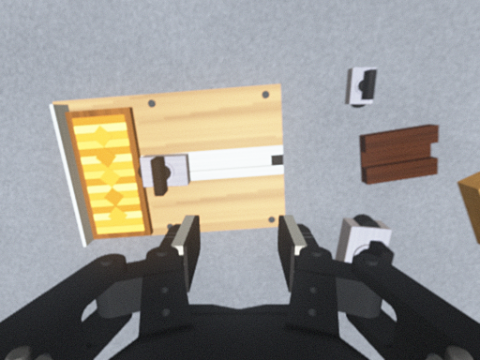

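The final view shows the wing across the stop at (160,178), the nose against the panel, and the panel edge flush along the fence. Panel and fence agree within 1.5 mm, constant across the full width. The neighbouring things are in place, so I'm handing in.

```bash
python3 -c "
from bench import ctrl; print(ctrl.sign_off())"
```

```text
the job is handed in; nothing more can be done
None
```

The job is done and handed in at about 23 s of the 62 s allowed; no verdict was reported.

I took the middle-sized stop from its rest and lowered its nut and keys into the slot with the nose towards the panel. I slid it along until the panel stopped against the fence. I then held a push of about 11.5 N at the tool, which is roughly 8 N on the panel once the track drag is taken off. The push stayed between about 9.6 and 12 N at the tool while I turned the knob to its hard stop. After unloading the arm I let go and backed away.

**Last checks**
- **Panel:** it is flush and square. The edge offset from the fence is constant within 0.2 to 0.5 mm across its width, and the 1 mm overlap in the readings is depth noise.
- **Knob:** the torque climbed from 0.17 to 0.60 N m at the end of the turn, which marks the hard stop. The wing angle measured from depth was about 2° past square, which I put down to coarse pixels.
- **Stop:** it stayed in place to within 0.6 mm when released.
- **Other things:** nothing else that the last wrist picture shows looked moved. I did not check the tumbler, jar and folder again.

**Not measured directly:** the 8 N on the panel is inferred from the wrist force minus a drag of about 3.5 N. I did not measure the force the locked stop now keeps on it.

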